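# Stack and bolt the florist's trays

## Task

Pick up the blue tray by its black bar and stack it gently on the green tray in the grey carrier, feeling for the corner sockets until all four lugs drop in and it sits fully down and level, never leaning on it hard. Then slide the bolt's red knob all the way in so that the bolt locks the blue tray down, and let go.

Things in the scene. Friction and masses are not known exactly. Their poses are not given: they have to be found in the camera images.
- tray_handle (a point): Centre of the black carrying bar of the blue upper tray, over the tray's middle, 100 mm above its lug tips. The bar runs along the tray's y axis: 14 mm wide (x), 14 mm high, 160 mm long, with a post at each end. z up. Bar centre height above the table: 150 mm when the lugs stand on top of the socket blocks, 137 to 138 mm when all four are in.
- upper_tray: Blue tray, 120 (x) x 160 (y) mm, walls 32 mm, 0.3 to 0.7 kg, a loose roll of tape in it. Origin: centre, at the lug tips. Four round lugs, 12 mm thick and 12 mm long, tips slightly tapered, under its flat floor at x +-48, y +-68 mm; it stands on them. A tab 44 mm wide, 4 mm thick sticks out 25 mm at floor level at each y end. Symmetric: may be stacked either way round.
- carrier: Grey steel carrier fixed to the table, 156 (x) x 192 (y) mm, kerb 16 mm high, bolt housing at its -y end. Origin: its centre on the table, z up. The green tray in it is parallel to it but loose: its centre may be up to 9 mm off the carrier's centre along carrier x and up to 7 mm along y, which no listed pose shows. It takes 10 N sideways to shove it; its rubber feet give 1 mm per 6 N.
- carrier_centre (a point): Point over the carrier's centre, 50 mm above the table, the height of the green tray's rim; axes as the carrier's. Green tray: 120 x 160 mm; in its corners, at x +-48, y +-68 mm from its own centre, square sockets 15 mm wide, 14 mm deep, in flat blocks level with the rim that reach 14 mm inward from the holes. Pressing the blue tray on it with over 25 N would crack it.
- bolt_knob (a point): Grip point of the red bolt knob, 16 mm (carrier x) x 18 mm (y); its top is 13 mm above this point, the 20 mm wide steel tongue and its guides begin 22 mm below. The bolt on the carrier's -y end slides along carrier +y, towards the trays. Its tongue passes over the end tab of the seated blue tray; an unseated tray blocks it.
- bolt (a joint): Travel of the bolt in m: near 0 drawn back (as found, up to 0.004), 0.035 fully in. It stays where it is left; about 2 N moves it.
There are look-alikes about, which are no part of the job. Of the things that look like the upper_tray, the larger one is meant.

How it is judged:
By the outcome, as a careful person would: the job done as asked, in the order asked, and still so for the second after the job is handed in, with the robot touching nothing.
It also fails if it takes over 70 s, if anything falls off the work surface, if the arm or the gripper's body presses on something with over 40 N, if the wrist force passes 120 N, or if a joint passes its speed limit or range.

## Robot

A 6-joint arm with a two-finger parallel gripper is mounted at the origin on the work surface; the furniture and walls round the work are solid. World frame = base frame: x ahead of the robot, y to its left, z up, the work surface at z = 0. Lengths are in m, angles in rad, forces in N, time in s.
With the tool pointing down it reaches from about 0.35 to 0.975 m from the base axis. Payload 4.9 kg.
Tool frame: the origin (TCP) lies at the very end of the fingers, on their centre line; the grasp point (between the pads) lies 19 mm behind it; z points along the fingers, y is the line along which they close (so a half turn about z gives the same grasp; the last joint's range is limited). The gripper opens to 85 mm and grips with 20 to 120 N. Pads are 22 mm wide; open, the fingers measure 114 mm over their backs; the gripper's body (76 mm by 85 mm) begins 54 mm behind the grasp point. The pads swing forward as they close: fully open they stand 13 mm farther back than shut.
Start: joints at [0.997, 0.053, 1.613, -0, 1.476, -0.119], TCP at [0.275, 0.561, 0.192] pointing down, gripper open.
Joint ranges: [-3.01, 3.01], [-1.01, 2.22], [0.06, 2.58], [-1.02, 4.17], [0.09, 2.62], [-3.14, 3.14]. Speed limits (rad/s): [2.57, 2.57, 3.14, 3.14, 3.14, 3.14].

## Interface

Orientations are given as a rotation vector (axis times angle).
In Python, from station import get_obs, get_image, finish_job gives the robot as it stands. The module is installed in compiled form; this text tells all that it offers.
- The arm moves only by the tool carry_out, never from a script. Its argument "rows" is a list of rows, each a list of 7 numbers: the turn, a rotation vector about the tool's x, y, z as a fraction of full scale, then the shift along the tool's x, y, z as a fraction of full scale, then the closure, from -1 (fully open) to 1 (shut). A call has 1 to 5 rows; each row is the pose to reach, as a shift and turn from the pose commanded when the call began, along the tool's axes at that moment, turning the shorter way round; what a row does not reach only later rows make up. Full scale, the value 1, is 300 mm for a shift and pi rad for a turn. A row lasts 1/10 s, in which the tool goes at most 50 mm and 8.59 degrees, less where a joint would pass 70% of its speed; a pose out of reach is approached as far as the arm can. A call with a number of a shift or a turn outside -1 to 1 is refused whole. A call with a gripper value outside its range is refused whole. The fingers move at their own pace and stop on an object; "force" is the grip in N (left out, the last holds). Time passes only in rows, so rows that repeat a pose let the fingers close. It gives the time, the measured TCP pose, the force, the opening and the grip force at its end, in the units of the state.
- get_obs(): the state, without advancing time (a new reading comes with each control period).
- get_image(name): name is "side" or "top" or "wrist"; returns a dict with "img" (400x640x3 uint8, blue, green, red), "mtx" (3x3 intrinsics, pixels), "D" ([k1, k2, p1, p2, k3] as OpenCV has them; the pictures are not rectified), "R" (3x3) and "t" (3): a world point X has camera coordinates R X + t. Camera axes: x right, y down, z forward; pixel columns grow to the right and rows downward; lengths in m; the calibration is good to about 2 mm. A picture is of the moment at which its call begins. There is no depth.
- finish_job(): hands the job in; it is judged then, once.
The state is a dict: "t": time; "q": joint angles; "dq": joint speeds; "effort": joint torques, N m; "tool_pos": TCP position; "tool_rot": TCP orientation; "contact_force": force on the tool from outside, world axes, zero at the start; "wrist_torque": the same for the moment, N m; "opening": finger opening in m; "grip_force": force on a finger pad.
Only numpy, scipy, OpenCV 4.12 (cv2) and the standard library are available. Lean on these libraries where they do the work, as an engineer would, in place of code of your own. Each camera call takes 0.05 s, during which the arm holds its last target. There are 200 camera calls.

## Working session

There is one attempt and no reset: what is moved stays moved. The work goes in short steps, Python scripts to look and compute and a tool call to move; the robot and the scene stay as the last step left them, time stands still between calls to the robot, and variables do not carry over. Pictures are saved under pics/ and viewed, at most 10 in all, crops included, and the job is handed in when it is done.

Besides the shell and the picture viewer there is one more tool, called after "Emit:" as name(argument=value, ...), one argument or row to a line, values as JSON. carry_out: Moves the arm, as the interface text tells. Shift numbers are shares of 300 mm and turn numbers shares of pi rad, none past 1 either way. Its arguments: {"type":"object","properties":{"rows":{"type":"array"},"force":{"type":"number"}},"required":["rows"]}

```bash
mkdir -p pics
cat > h.py <<'E'
import numpy as np, cv2
from station import get_obs, get_image, finish_job
from scipy.spatial.transform import Rotation as Ro
def snap(n,f=None):
    d=get_image(n)
    if f: cv2.imwrite('pics/'+f,d['img'])
    return d
def ray(d,uv):
    p=cv2.undistortPoints(np.array(uv,float).reshape(-1,1,2),d['mtx'],d['D']).reshape(-1,2)
    R=np.array(d['R']);t=np.array(d['t']).ravel()
    return -R.T@t,(R.T@np.c_[p,np.ones(len(p))].T).T
def onz(d,uv,z):
    c,r=ray(d,uv); return c+r*((z-c[2])/r[:,2])[:,None]
def proj(d,X):
    return cv2.projectPoints(np.array(X,float).reshape(-1,1,3),cv2.Rodrigues(np.array(d['R']))[0],np.array(d['t'],float),d['mtx'],d['D'])[0].reshape(-1,2)
E
python3 - <<'E'
from h import *
for n in ('top','side'):
    d=snap(n,n+'0.png'); print(n,ray(d,[[320,200]]))
o=get_obs(); print(o['tool_pos'],o['tool_rot'],Ro.from_rotvec(o['tool_rot']).as_matrix().round(3),o['contact_force'])
E
```

```text
top (array([0.24035833, 0.00351117, 1.30583288]), array([[ 0.19615154,  0.0207357 , -0.9805387 ]]))
side (array([ 0.31003054, -1.01100223,  0.72318002]), array([[ 0.13878421,  0.85694902, -0.49650925]]))
[0.27419824 0.56091741 0.19115595] [-7.08149441e-01 -3.06008993e+00  2.81611463e-03] [[-0.898  0.439 -0.001]
 [ 0.439  0.898 -0.002]
 [ 0.    -0.002 -1.   ]] [ 0.4462212   0.00829319 -0.07235327]
```

View pics/top0.png

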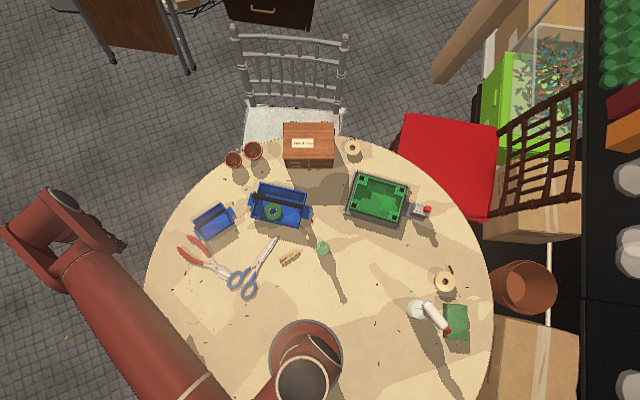

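View pics/side0.png

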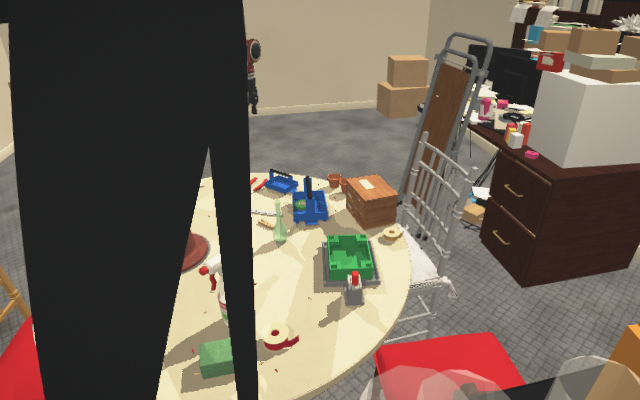

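The top view shows the larger blue tray (with tape roll) at about (280,205), the small look-alike at (214,222), the carrier with green tray at (378,198) and the red knob at (427,209). The side view confirms this, with the blue tray at (310,205), the carrier at (350,260) and the knob at (355,280).

Run:
```python
from h import *
d=snap('top'); im=d['img']; hsv=cv2.cvtColor(im,cv2.COLOR_BGR2HSV)
def comp(m,box):
    x0,y0,x1,y1=box; k=np.zeros_like(m);k[y0:y1,x0:x1]=m[y0:y1,x0:x1]
    n,l,s,c=cv2.connectedComponentsWithStats(k); i=1+np.argmax(s[1:,4]); 
    p=np.argwhere(l==i)[:,::-1].astype(np.float32); return p,s[i],c[i]
g=cv2.inRange(hsv,(40,80,30),(85,255,255)); p,s,c=comp(g,(335,160,420,235))
b=cv2.boxPoints(cv2.minAreaRect(p)); w=onz(d,b,.05); print('green',c,w[:,:2].round(3),w.mean(0),[np.linalg.norm(w[i]-w[i-1]).round(3) for i in range(4)])
bl=cv2.inRange(hsv,(105,120,30),(128,255,255)); p,s,c=comp(bl,(240,170,320,235))
b=cv2.boxPoints(cv2.minAreaRect(p)); w=onz(d,b,.04); print('blue',c,w[:,:2].round(3),w.mean(0),[np.linalg.norm(w[i]-w[i-1]).round(3) for i in range(4)])
r=cv2.inRange(hsv,(0,150,80),(8,255,255))|cv2.inRange(hsv,(172,150,80),(180,255,255)); p,s,c=comp(r,(415,195,440,225)); print('knob',c,s,onz(d,[c],.1))
cv2.imwrite('pics/c1.png',cv2.resize(im[160:240,180:450],None,fx=2.96,fy=2.96,interpolation=cv2.INTER_CUBIC))
e=snap('side')['img'];e=e[160:310,260:410]; cv2.imwrite('pics/c2.png',cv2.resize(e,None,fx=4,fy=4,interpolation=cv2.INTER_CUBIC))
```

```text
green [377.36209721 198.06335336] [[ 0.475 -0.064]
 [ 0.601 -0.084]
 [ 0.576 -0.245]
 [ 0.452 -0.223]] [ 0.52615335 -0.1538875   0.05      ] [np.float64(0.16), np.float64(0.128), np.float64(0.163), np.float64(0.127)]
blue [286.66949153 196.51483051] [[0.49  0.248]
 [0.564 0.224]
 [0.496 0.037]
 [0.423 0.062]] [0.49326439 0.142629   0.04      ] [np.float64(0.197), np.float64(0.078), np.float64(0.199), np.float64(0.077)]
knob [426.775 208.675] [423 206   8   6  40] [[ 0.50328213 -0.30218037  0.1       ]]
```

View pics/c1.png

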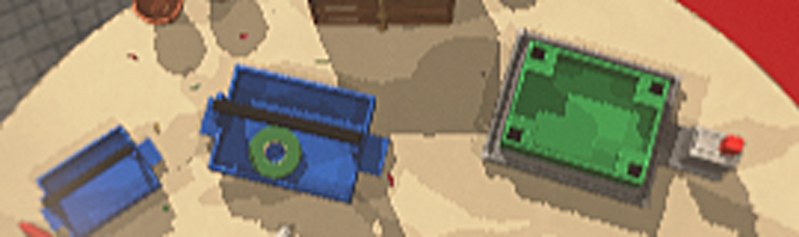

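View pics/c2.png

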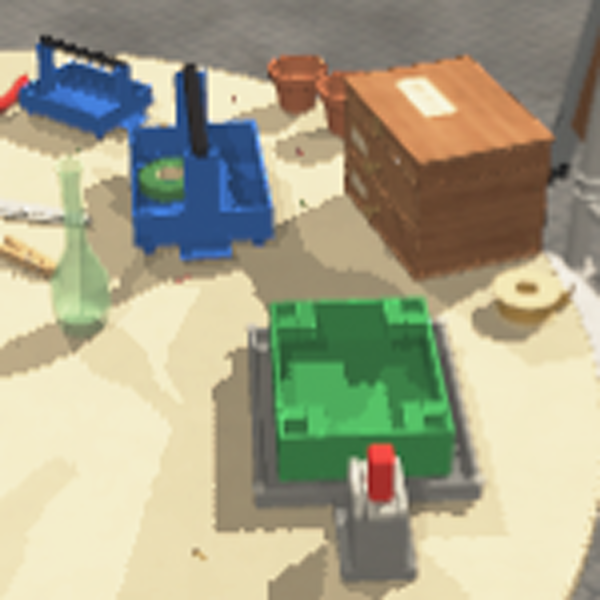

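The crops show the bar ends at full-image (253.6,195.1) and (303.3,205.3), four sockets at the green corners, and the knob sitting on the bolt housing. Next come the bar pose, the knob height and the move.

```bash
cat >> h.py <<'E'
def plan(x,y,z,yaw,o=None):
    """yaw = world direction (rad) of tool y axis (mod pi), tool straight down; prints the row from current measured pose"""
    o=o or get_obs(); R=Ro.from_rotvec(o['tool_rot'])
    best=None
    for a in (yaw,yaw+np.pi):
        Y=np.array([np.cos(a),np.sin(a),0]);Z=np.array([0,0,-1.]);T=Ro.from_matrix(np.c_[np.cross(Y,Z),Y,Z])
        r=(R.inv()*T).as_rotvec()
        if best is None or np.linalg.norm(r)<np.linalg.norm(best): best=r
    s=R.inv().apply(np.array([x,y,z])-o['tool_pos'])
    print('turn',(best/np.pi).round(4),'deg',np.degrees(best).round(1),'shift',(s/.3).round(4))
E
python3 - <<'E'
from h import *
d=snap('top');e=snap('side')
w=onz(d,[[253.6,195.1],[303.3,205.3]],.105);print(w,np.linalg.norm(w[0]-w[1]))
a=w[0]-w[1];yb=np.arctan2(a[1],a[0]);print('bar dir deg',np.degrees(yb))
c1,r1=ray(d,[[426.8,208.7]]);c2,r2=ray(e,[[355,278]])
s=np.linalg.lstsq(np.c_[r1[0],-r2[0]],c2-c1,rcond=None)[0];print('knob',c1+s[0]*r1[0],c2+s[1]*r2[0])
o=get_obs();print(o['q'])
m=w.mean(0); plan(m[0],m[1],.25,yb-np.pi/2)
E
```

```text
[[0.46552016 0.23546142 0.105     ]
 [0.45640234 0.07760423 0.105     ]] 0.15812028986879947
bar dir deg 86.69427308013242
knob [ 0.50753234 -0.30728572  0.08019507] [ 0.50790882 -0.3073108   0.0802835 ]
[ 9.96991821e-01  5.29251309e-02  1.61338701e+00 -2.55850522e-05
  1.47600973e+00 -1.19014908e-01]
turn [-2.000e-04  1.000e-04  3.736e-01] deg [-0.   0.  67.2] shift [-1.1512 -0.9389 -0.1931]
```

Emit:
carry_out(
  rows=[
    [0,0,0.19,-0.58,-0.47,-0.19,-1],
    [0,0,0.19,-0.58,-0.47,-0.19,-1],
    [0,0,0.19,-0.58,-0.47,-0.19,-1],
    [0,0,0.19,-0.58,-0.47,-0.19,-1],
    [0,0,0.19,-0.58,-0.47,-0.19,-1],
  ],
)

```text
t: 0.8
tool_pos: [0.3701, 0.3561, 0.2506]
tool_rot: [1.582, 2.713, 0.002]
contact_force: [-0.6, -0.0, -0.3]
opening: 0.0853
grip_force: 0.0
```

Run:
```python
from h import *
o=get_obs();print(o['tool_pos'],o['t']); plan(.461,.1565,.25,np.radians(-3.3))
```

```text
[0.37007202 0.35606544 0.25059561] 0.8
turn [ 0.0006 -0.      0.1823] deg [ 0.1 -0.  32.8] shift [-0.7282 -0.0638  0.0022]
```

Emit:
carry_out(
  rows=[
    [0,0,0.182,-0.728,-0.064,0,-1],
    [0,0,0.182,-0.728,-0.064,0,-1],
    [0,0,0.182,-0.728,-0.064,0,-1],
    [0,0,0.182,-0.728,-0.064,0,-1],
    [0,0,0.182,-0.728,-0.064,0,-1],
  ],
)

```text
t: 1.3
tool_pos: [0.4617, 0.1558, 0.2494]
tool_rot: [2.285, 2.154, -0.0]
contact_force: [0.7, 1.5, 0.0]
opening: 0.0852
grip_force: 0.0
```

Run:
```python
from h import *
d=snap('wrist','w1.png'); c,r=ray(d,[[320,200]]);print(c,r)
o=get_obs();print(o['tool_pos'],o['q'][5],o['t'])
print(proj(d,[[.4655,.2355,.107],[.4564,.0776,.107]]))
```

```text
[0.46544818 0.22765006 0.43102646] [[-0.01045201 -0.28521769 -0.9584197 ]]
[0.46225189 0.15480373 0.2493028 ] 0.23010234026349852 1.35
[[317.44860863  95.24201336]
 [317.79500364 247.16954974]]
```

View pics/w1.png

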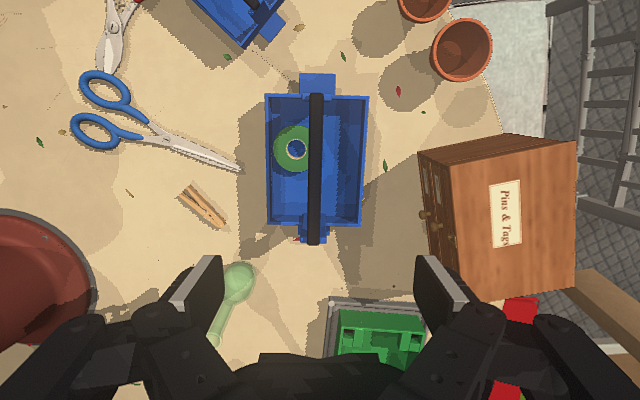

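The wrist view shows the bar running from about (316.5,93) to (313.5,244), nearly parallel to the image's vertical axis.

Run:
```python
from h import *
d=snap('wrist'); im=d['img']; k=im[85:255,295:335].max(2)<60
p=np.argwhere(k)[:,::-1]+[295,85]
top=[np.median(p[abs(p[:,1]-(110))<8][:,0]),110]; bot=[np.median(p[abs(p[:,1]-230)<8][:,0]),230]
print(top,bot,p[:,1].min(),p[:,1].max())
w=onz(d,[top,bot],.107);print(w); e=onz(d,[[316,p[:,1].min()],[314,p[:,1].max()]],.107);print(e,np.linalg.norm(e[0]-e[1]))
a=w[0]-w[1];y=np.arctan2(a[1],a[0]);m=(e[0,1]+e[1,1])/2
x=np.interp(m,[w[1,1],w[0,1]],[w[1,0],w[0,0]]);print(x,m,np.degrees(y)); plan(x,m,.081,y-np.pi/2)
g=cv2.inRange(cv2.cvtColor(im,cv2.COLOR_BGR2HSV),(40,80,30),(85,255,255))
```

```text
[np.float64(315.0), 110] [np.float64(313.0), 230] 92 243
[[0.46288042 0.22099559 0.107     ]
 [0.45306824 0.09694191 0.107     ]]
[[0.4648459  0.23740613 0.107     ]
 [0.45319193 0.08169605 0.107     ]] 0.15614558770061254
0.45802039289610197 0.15955108901503443 85.47753460777218
turn [0.0001 0.0001 0.0069] deg [0.  0.  1.2] shift [ 0.0083 -0.0119  0.5609]
```

Emit:
carry_out(
  rows=[
    [0,0,0.007,0.008,-0.012,0.15,-1],
    [0,0,0.007,0.008,-0.012,0.3,-1],
    [0,0,0.007,0.008,-0.012,0.44,-1],
    [0,0,0.007,0.008,-0.012,0.56,-1],
    [0,0,0.007,0.008,-0.012,0.56,-1],
  ],
)

```text
t: 1.9
tool_pos: [0.4518, 0.1619, 0.0753]
tool_rot: [-2.296, -2.134, 0.016]
contact_force: [-1.7, -0.3, -0.6]
opening: 0.0853
grip_force: 0.0
```

Emit:
carry_out(
  rows=[
    [0,0,0,0,0,0,1],
    [0,0,0,0,0,0,1],
    [0,0,0,0,0,0,1],
    [0,0,0,0,0,0,1],
    [0,0,0,0,0,0,1],
  ],
  force=60,
)

```text
t: 2.4
tool_pos: [0.4579, 0.1619, 0.0825]
tool_rot: [2.302, 2.136, 0.003]
contact_force: [0.2, 0.5, -0.9]
opening: 0.0121
grip_force: 0.0
```

Emit:
carry_out(
  rows=[
    [0,0,0,0,0,0,1],
    [0,0,0,0,0,0,1],
    [0,0,0,0,0,0,1],
  ],
)

```text
t: 2.7
tool_pos: [0.4571, 0.1617, 0.0813]
tool_rot: [-2.303, -2.137, 0.0]
contact_force: [0.0, -0.4, -0.5]
opening: -0.0005
grip_force: 0.0
```

Run:
```python
from h import *
d=snap('wrist','w2.png');e=snap('side');o=get_obs();print(o['tool_pos'],o['contact_force'],o['opening'],o['grip_force'])
a=cv2.resize(d['img'],(480,300));b=cv2.resize(e['img'][150:250,260:420],(480,300));cv2.imwrite('pics/w2.png',np.vstack([a,b]))
```

```text
[0.45705627 0.16173576 0.08121743] [0.03166011 0.20773725 0.04470045] 1.9936213219568683e-05 0.0
```

View pics/w2.png

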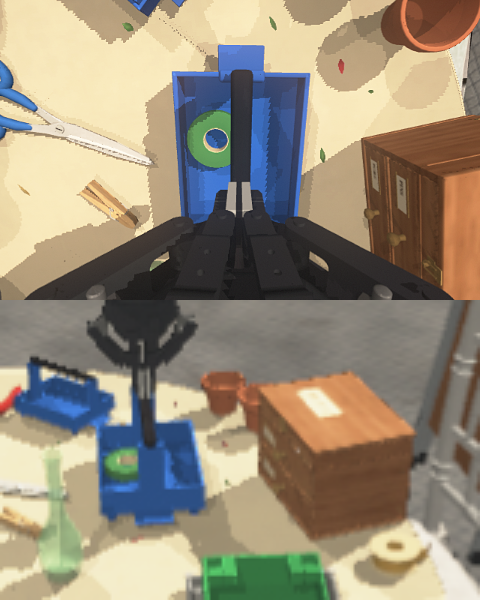

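The gripper closed on nothing: opening is 0, and the pads appear in front of the bar. I'll triangulate the bar from this closer view and the earlier one.

Run:
```python
from h import *
d=snap('wrist');o=get_obs()
print('cam',ray(d,[[320,200]])[0]);print('proj tcp',proj(d,[o['tool_pos'],[.4648,.2374,.107],[.4648,.2374,.08],[.4648,.2374,.05],[.4532,.0817,.107]]))
k=d['img'][60:300,290:350].max(2)<60
for r in range(80,260,20):
    c=np.where(d['img'][r,290:350].max(1)<60)[0]+290; print(r,c.min() if len(c) else 0,c.max() if len(c) else 0)
cv2.imwrite('pics/w3.png',cv2.resize(d['img'][80:320,240:410],None,fx=2.4,fy=2.4))
e=snap('side')['img'];b=proj(snap('side'),[o['tool_pos']]);print('side tcp',b)
a=cv2.imread('pics/w3.png');f=cv2.resize(e[140:245,285:345],(330,576),interpolation=cv2.INTER_CUBIC);cv2.imwrite('pics/w3.png',np.hstack([a[:576],f]))
```

```text
cam [0.46212316 0.23340133 0.2628983 ]
proj tcp [[318.75045657 228.49284856]
 [323.37616892  94.60079359]
 [322.60895152  96.01548691]
 [321.98605677  97.16406822]
 [322.40102497 369.65650857]]
80 0 0
100 308 310
120 308 335
140 308 335
160 308 334
180 308 334
200 308 333
220 308 333
240 308 332
side tcp [[307.78842663 192.02961736]]
```

View pics/w3.png

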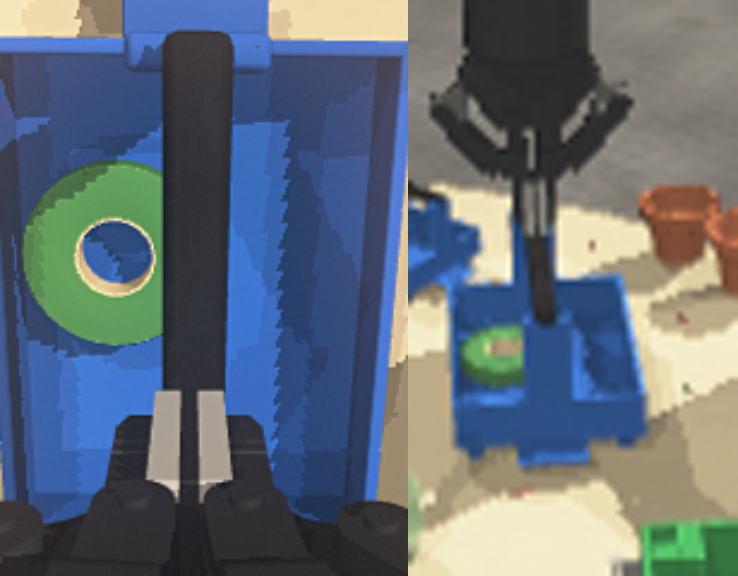

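Run:
```python
from h import *
d=snap('wrist');s=snap('side');o=get_obs();x,y,_=o['tool_pos']; print(o['tool_pos'],o['contact_force'],o['opening'])
for z in (.08,.09,.1,.107,.115,.125): print(z,proj(d,[[x,y,z]]).round(0),proj(s,[[x,y,z]]).round(1),'bar width px at z',np.diff(proj(d,[[.451,.2,z],[.465,.2,z]])[:,0]))
print('bar ends side at .107',proj(s,[[.4648,.2374,.107],[.4532,.0817,.107]]),'at .08',proj(s,[[.4648,.2374,.08],[.4532,.0817,.08]]))
```

```text
[0.45707412 0.16177331 0.08123987] [-0.12836684  0.14547446 -0.22006267] 0.0003167162072403943
0.08 [[319. 228.]] [[307.8 192.3]] bar width px at z [24.38581066]
0.09 [[319. 234.]] [[307.7 189.8]] bar width px at z [25.71870199]
0.1 [[319. 241.]] [[307.6 187.3]] bar width px at z [27.20570816]
0.107 [[319. 247.]] [[307.5 185.5]] bar width px at z [28.35322612]
0.115 [[319. 253.]] [[307.4 183.5]] bar width px at z [29.78919599]
0.125 [[319. 263.]] [[307.3 180.9]] bar width px at z [31.80248983]
bar ends side at .107 [[306.64301012 175.97827608]
 [309.839344   196.62117454]] at .08 [[306.92302495 182.53536667]
 [310.11801805 203.65800095]]
```

Run:
```python
from h import *
# current camera relative to tool; open tips in w1 seen at about inner (222,258) and (414,258), same camera-tool geometry
d=snap('wrist');o=get_obs();R=Ro.from_rotvec(o['tool_rot'])
for back in (0,.013,.02,.03,.04):
    print(back,*[proj(d,[o['tool_pos']+R.apply([xx,yy,-back])]).round(0).tolist() for yy in (-.0425,.0425) for xx in (-.011,.011)])
```

```text
0 [[249.0, 245.0]] [[247.0, 211.0]] [[388.0, 245.0]] [[390.0, 211.0]]
0.013 [[245.0, 255.0]] [[242.0, 219.0]] [[393.0, 255.0]] [[395.0, 219.0]]
0.02 [[242.0, 260.0]] [[239.0, 223.0]] [[396.0, 260.0]] [[398.0, 223.0]]
0.03 [[238.0, 269.0]] [[235.0, 230.0]] [[400.0, 269.0]] [[403.0, 230.0]]
0.04 [[233.0, 279.0]] [[229.0, 238.0]] [[405.0, 279.0]] [[409.0, 238.0]]
```

The fingertips seen in both the wrist and side views end about 35–45 mm above the reported TCP. So the fingers closed above the bar without touching it. I'll open, go about 38 mm lower and grip again.

Emit:
carry_out(
  rows=[
    [0,0,0,0,0,0,-1],
    [0,0,0,0,0,0,-1],
    [0,0,0,0,0,0,-1],
    [0,0,0,0,0,0,-1],
    [0,0,0,0,0,0,-1],
  ],
)

```text
t: 3.6
tool_pos: [0.4571, 0.1618, 0.0813]
tool_rot: [-2.303, -2.137, -0.0]
contact_force: [-0.0, -0.8, 0.1]
opening: 0.0725
grip_force: 0.0
```

Emit:
carry_out(
  rows=[
    [0,0,0,0,-0.003,0.05,-1],
    [0,0,0,0,-0.003,0.09,-1],
    [0,0,0,0,-0.003,0.12,-1],
    [0,0,0,0,-0.003,0.127,-1],
    [0,0,0,0,-0.003,0.127,-1],
  ],
)

```text
t: 4.1
tool_pos: [0.4556, 0.1617, 0.0422]
tool_rot: [-2.302, -2.136, 0.002]
contact_force: [0.3, 0.1, 0.8]
opening: 0.0856
grip_force: 0.0
```

Run:
```python
from h import *
s=snap('side');d=snap('wrist');o=get_obs();print(o['tool_pos'],o['contact_force'],o['opening'],o['t'])
f=cv2.resize(s['img'][130:235,265:355],(494,576),interpolation=cv2.INTER_CUBIC);g=cv2.resize(d['img'][100:400,240:400],(306,576))
cv2.imwrite('pics/w4.png',np.hstack([f,g]))
```

```text
[0.45653655 0.16188942 0.04343048] [ 0.01222796 -0.19214501  0.46553298] 0.08526038845951925 4.2
```

View pics/w4.png

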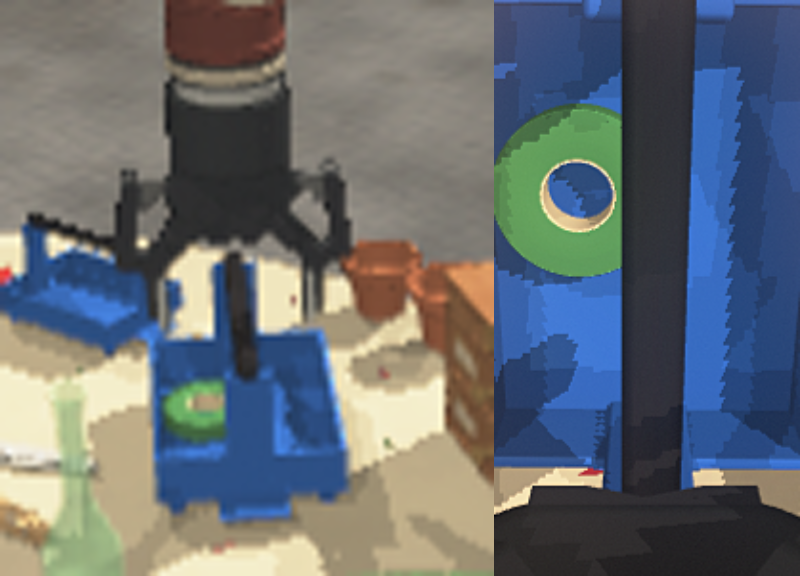

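The fingers now straddle the bar, with tips at about the bar's own height, and will swing 13 mm further down as they close. Gripping now.

Emit:
carry_out(
  rows=[
    [0,0,0,0,0,0.01,1],
    [0,0,0,0,0,0.01,1],
    [0,0,0,0,0,0.01,1],
    [0,0,0,0,0,0.01,1],
    [0,0,0,0,0,0.01,1],
  ],
  force=60,
)

```text
t: 4.7
tool_pos: [0.457, 0.1619, 0.0407]
tool_rot: [2.302, 2.136, 0.003]
contact_force: [5.2, -0.1, -9.2]
opening: 0.0126
grip_force: 61.7
```

Emit:
carry_out(
  rows=[
    [0,0,0,0,0,0,1],
    [0,0,0,0,0,0,1],
    [0,0,0,0,0,0,1],
  ],
)

```text
t: 5.0
tool_pos: [0.4568, 0.1619, 0.0405]
tool_rot: [2.302, 2.137, 0.002]
contact_force: [3.3, 0.8, -0.8]
opening: 0.0129
grip_force: 61.1
```

Gripped (opening 12.9 mm, 61 N). Lift.

Emit:
carry_out(
  rows=[
    [0,0,0,0,0,-0.05,1],
    [0,0,0,0,0,-0.15,1],
    [0,0,0,0,0,-0.27,1],
    [0,0,0,0,0,-0.39,1],
    [0,0,0,0,0,-0.5,1],
  ],
)

```text
t: 5.5
tool_pos: [0.4543, 0.1616, 0.1894]
tool_rot: [-2.301, -2.135, 0.006]
contact_force: [0.2, 0.4, -6.2]
opening: 0.0128
grip_force: 60.3
```

Emit:
carry_out(
  rows=[
    [0,0,0,0,0,-0.1,1],
    [0,0,0,0,0,-0.2,1],
    [0,0,0,0,0,-0.2,1],
  ],
)

```text
t: 5.8
tool_pos: [0.4576, 0.1622, 0.2536]
tool_rot: [2.301, 2.135, 0.008]
contact_force: [0.7, 0.2, -5.1]
opening: 0.0129
grip_force: 60.3
```

Run:
```python
from h import *
o=get_obs();print(o['tool_pos'],o['contact_force'],o['opening'],o['t'])
d=snap('top')
pts=np.array([[538,52],[655,88],[635,170],[514,134]])/2.96+[180,160]
w=onz(d,pts,.05);print(w,w.mean(0),[np.linalg.norm(w[i]-w[i-1]) for i in range(4)])
for a,b in((0,1),(3,2)): v=w[a]-w[b];print(np.degrees(np.arctan2(v[1],v[0])))
plan(.70,-.13,.25,np.radians(-8.5))
```

```text
[0.45756411 0.16224546 0.25356778] [ 0.73111843  0.18161106 -5.13364611] 0.012890109226455207 5.8
[[ 0.58624964 -0.09476517  0.05      ]
 [ 0.56453669 -0.22731256  0.05      ]
 [ 0.47039235 -0.21516099  0.05      ]
 [ 0.49043266 -0.08022502  0.05      ]] [ 0.52790283 -0.15436593  0.05      ] [np.float64(0.0969139269964214), np.float64(0.13431404772822764), np.float64(0.09492532790501614), np.float64(0.1364160203413616)]
80.69685311192569
81.55234325335164
turn [ 0.0003 -0.0002  0.0235] deg [ 0.1 -0.   4.2] shift [-0.91    0.8823  0.0022]
```

Emit:
carry_out(
  rows=[
    [0,0,0.023,-0.13,0.04,0,1],
    [0,0,0.023,-0.27,0.12,0,1],
    [0,0,0.023,-0.4,0.25,0,1],
    [0,0,0.023,-0.52,0.37,0,1],
    [0,0,0.023,-0.62,0.49,0,1],
  ],
)

```text
t: 6.35
tool_pos: [0.5856, -0.034, 0.2453]
tool_rot: [-2.375, -2.048, 0.007]
contact_force: [0.4, 1.1, -5.8]
opening: 0.013
grip_force: 60.2
```

Emit:
carry_out(
  rows=[
    [0,0,0,-0.09,0.12,0,1],
    [0,0,0,-0.19,0.24,0,1],
    [0,0,0,-0.26,0.35,0,1],
    [0,0,0,-0.26,0.39,0,1],
    [0,0,0,-0.26,0.39,0,1],
  ],
)

```text
t: 6.85
tool_pos: [0.6902, -0.1273, 0.2438]
tool_rot: [-2.374, -2.046, 0.007]
contact_force: [-0.8, -0.2, -6.9]
opening: 0.0131
grip_force: 60.1
```

Run:
```python
from h import *
d=snap('wrist','w5.png');o=get_obs();print(o['tool_pos'],o['contact_force'],o['opening'],o['t'])
w=np.array([[.586,-.095,.05],[.5645,-.2273,.05],[.470,-.215,.05],[.490,-.080,.05]]);print(proj(d,w).round(0).tolist())
```

```text
[ 0.68949563 -0.12655643  0.24475649] [-0.52479565  1.37994735 -6.48840307] 0.012883856801001313 6.9
[[227.0, 154.0], [234.0, 258.0], [161.0, 259.0], [144.0, 153.0]]
```

View pics/w5.png

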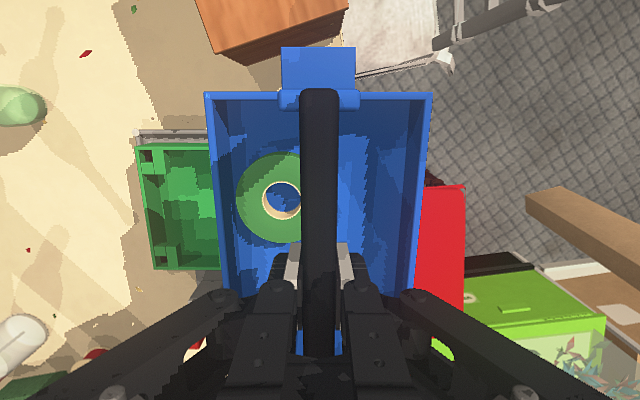

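The wrist view shows the tray held square to the tool, with the bar's far end at (319,88). Two of the green sockets are at about (147,156) and (163,254), close to the positions predicted from the top view. I'll shift further so that all four show.

Emit:
carry_out(
  rows=[
    [0,0,0,0,0.1,0,1],
    [0,0,0,0,0.22,0,1],
    [0,0,0,0,0.3,0,1],
    [0,0,0,0,0.33,0,1],
    [0,0,0,0,0.33,0,1],
  ],
)

```text
t: 7.4
tool_pos: [0.7883, -0.1404, 0.2475]
tool_rot: [-2.375, -2.051, 0.004]
contact_force: [-0.4, 0.3, -6.7]
opening: 0.013
grip_force: 60.2
```

```bash
cat > m.py <<'E'
from h import *
d=snap('wrist','w6.png');o=get_obs();print(o['tool_pos'],o['contact_force'],o['t'],'tilt',Ro.from_rotvec(o['tool_rot']).as_matrix()[:,2])
w=np.array([[.586,-.095,.05],[.5645,-.2273,.05],[.470,-.215,.05],[.490,-.080,.05]]);p=proj(d,w);print(p.round(0).tolist())
im=d['img'];out=[]
big=cv2.resize(im,None,fx=4,fy=4,interpolation=cv2.INTER_CUBIC)
for q in p:
    x,y=q.astype(int); r=11; pt=im[y-r:y+r+1,x-r:x+r+1].max(2).astype(float)
    th=(np.percentile(pt,4)+np.percentile(pt,50))/2; n,l,s,c=cv2.connectedComponentsWithStats((pt<th).astype(np.uint8),connectivity=4)
    print(int(th),[(s[i,4],s[i,2:4].tolist(),(c[i]+[x-r,y-r]).round(1).tolist()) for i in range(1,n) if s[i,4]>8])
cv2.imwrite('pics/w6.png',cv2.resize(im[130:290,30:240],None,fx=3.5,fy=3.5,interpolation=cv2.INTER_NEAREST))
E
python3 m.py
```

```text
[ 0.7878701  -0.14047833  0.24833915] [-0.5437867  -0.23689868 -6.98389606] 7.45 tilt [-3.76815517e-03  9.23979925e-04 -9.99992474e-01]
[[144.0, 154.0], [158.0, 258.0], [85.0, 259.0], [61.0, 154.0]]
94 [(np.int32(98), [14, 12], [145.2, 155.5])]
85 [(np.int32(24), [3, 15], [167.6, 251.5]), (np.int32(99), [13, 10], [158.4, 259.8])]
124 [(np.int32(77), [12, 10], [85.4, 259.5])]
110 [(np.int32(90), [15, 12], [64.1, 154.3])]
```

View pics/w6.png

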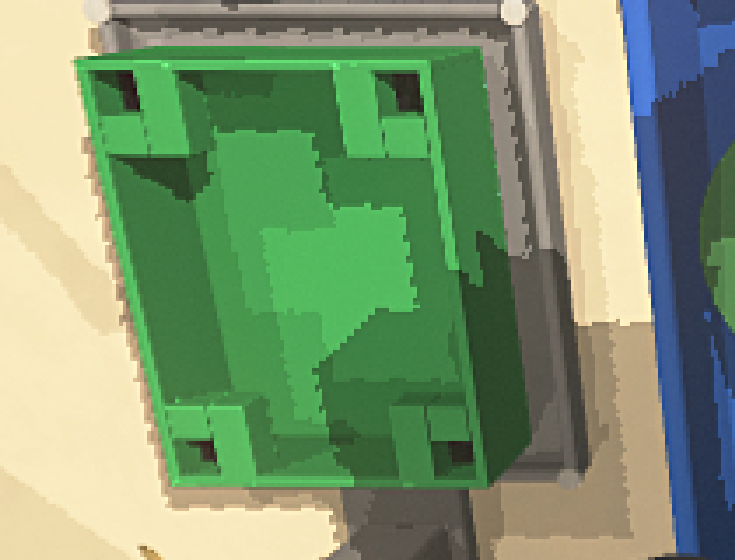

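All four sockets are visible. The rim corners in full-image pixels come from crop points (78,60), (432,62), (490,487) and (172,487). I'll compute the green centre and the held tray's centre in the same camera.

Run:
```python
from h import *
d=snap('wrist');o=get_obs();im=d['img']
c=np.array([[78,60],[432,62],[490,487],[172,487]])/3.5+[30,130]
w=onz(d,c,.05);L=[np.linalg.norm(w[i]-w[(i+1)%4]).round(4) for i in range(4)];print(w.round(4).tolist(),L,'centre',w.mean(0))
h=onz(d,[[145.2,155.5],[158.4,259.8],[85.4,259.5],[64.1,154.3]],.046);print('holes',h.mean(0),[np.linalg.norm(h[i]-h[(i+1)%4]).round(4) for i in range(4)])
for W in (w[[0,3,1,2]],h[[0,1,3,2]]):
    for a,b in((0,1),(2,3)): v=W[a]-W[b];print('dir',np.degrees(np.arctan2(v[1],v[0])).round(2))
R=Ro.from_rotvec(o['tool_rot']);T=o['tool_pos'];print('tool',T,'tool x dir',np.degrees(np.arctan2(*R.as_matrix()[1::-1,0])))
# held tray, in tool frame
gray=im.max(2).astype(int)
print('col318 rows',gray[80:104,318].tolist()); 
bz=T[2]+.0595
for n,uv,z in (('bar end',[319,88],bz+.007),('rimL',[205,93],bz-.056),('rimR',[431,93],bz-.056)): print(n,(R.inv().apply(onz(d,[uv],z)[0]-T)).round(4))
hsv=cv2.cvtColor(im,cv2.COLOR_BGR2HSV);bl=cv2.inRange(hsv,(105,120,30),(128,255,255))
for r in (100,150,200): k=np.where(bl[r,190:450])[0]+190;print(r,k.min(),k.max())
for cc in (230,300,318,350,400): print(cc,np.where(bl[30:150,cc])[0][:1]+30)
r0=np.where(bl[60,230:400])[0]+230;print('tab',r0.min(),r0.max())
```

```text
[[0.4812, -0.0713, 0.05], [0.599, -0.0894, 0.05], [0.5745, -0.2462, 0.05], [0.4558, -0.2289, 0.05]] [np.float64(0.1191), np.float64(0.1587), np.float64(0.1199), np.float64(0.1597)] centre [ 0.52761572 -0.15894662  0.05      ]
holes [ 0.52483058 -0.15735194  0.046     ] [np.float64(0.1375), np.float64(0.0964), np.float64(0.1387), np.float64(0.097)]
dir 80.84
dir 81.12
dir 80.08
dir 80.35
tool [ 0.78776997 -0.14056703  0.24909329] tool x dir 81.61244915014879
col318 rows [198, 198, 200, 199, 198, 197, 204, 205, 71, 54, 64, 65, 64, 66, 64, 63, 65, 65, 64, 62, 60, 64, 62, 62]
bar end [ 0.0771  0.0001 -0.0665]
rimL [ 0.0775 -0.0593 -0.0033]
rimR [ 0.0775  0.0586 -0.0037]
100 204 432
150 210 426
200 215 421
230 [92]
300 [47]
318 [47]
350 [47]
400 [92]
tab 281 354
```

Run:
```python
from h import *
plan(.528,-.156,.25,np.radians(-9.0))
```

```text
turn [-0.0009 -0.0001  0.0034] deg [-0.2 -0.   0.6] shift [-1.772e-01 -8.491e-01 -6.000e-04]
```

Emit:
carry_out(
  rows=[
    [0,0,0.003,-0.03,-0.15,0,1],
    [0,0,0.003,-0.065,-0.31,0,1],
    [0,0,0.003,-0.1,-0.47,0,1],
    [0,0,0.003,-0.13,-0.62,0,1],
    [0,0,0.003,-0.155,-0.75,0,1],
  ],
)

```text
t: 8.0
tool_pos: [0.5561, -0.1538, 0.2503]
tool_rot: [-2.388, -2.041, 0.001]
contact_force: [-0.1, -0.8, -5.5]
opening: 0.0127
grip_force: 60.0
```

Emit:
carry_out(
  rows=[
    [0,0,0,-0.015,-0.07,0.02,1],
    [0,0,0,-0.022,-0.099,0.12,1],
    [0,0,0,-0.022,-0.099,0.25,1],
    [0,0,0,-0.022,-0.099,0.38,1],
    [0,0,0,-0.022,-0.099,0.43,1],
  ],
)

```text
t: 8.5
tool_pos: [0.5251, -0.1544, 0.1167]
tool_rot: [-2.383, -2.037, 0.005]
contact_force: [-1.0, 0.1, -7.3]
opening: 0.0129
grip_force: 60.0
```

Emit:
carry_out(
  rows=[
    [0,0,0,0,0,0,1],
    [0,0,0,0,0,0,1],
    [0,0,0,0,0,0,1],
  ],
)

```text
t: 8.8
tool_pos: [0.5313, -0.1571, 0.1246]
tool_rot: [2.384, 2.038, 0.004]
contact_force: [0.5, -0.4, -6.4]
opening: 0.0132
grip_force: 60.1
```

Run:
```python
from h import *
plan(.528,-.156,.097,np.radians(-9.0));o=get_obs();print(o['tool_pos'],o['contact_force'],o['wrist_torque'],o['t'])
d=snap('wrist');bl=cv2.inRange(cv2.cvtColor(d['img'],cv2.COLOR_BGR2HSV),(105,120,30),(128,255,255))
for cc in (230,400): print(cc,np.where(bl[30:150,cc])[0][:1]+30)
for r in (100,150,200): k=np.where(bl[r,190:450])[0]+190;print(r,k.min(),k.max())
```

```text
turn [0.0017 0.0005 0.0003] deg [0.3 0.1 0. ] shift [ 0.002  -0.012   0.0918]
[ 0.53131277 -0.15708001  0.12456671] [ 0.54640272 -0.44836178 -6.36199285] [-0.01359725 -0.04036451  0.06090816] 8.8
230 [92]
400 [92]
100 206 433
150 212 428
200 216 423
```

Emit:
carry_out(
  rows=[
    [0,0,0,0.002,-0.011,0.04,1],
    [0,0,0,0.002,-0.011,0.07,1],
    [0,0,0,0.002,-0.011,0.09,1],
    [0,0,0,0.002,-0.011,0.09,1],
    [0,0,0,0.002,-0.011,0.09,1],
  ],
)

```text
t: 9.35
tool_pos: [0.526, -0.1551, 0.0937]
tool_rot: [-2.388, -2.041, 0.001]
contact_force: [0.1, -0.8, -5.7]
opening: 0.013
grip_force: 60.1
```

Emit:
carry_out(
  rows=[
    [0,0,0,0,0,0.008,1],
    [0,0,0,0,0,0.016,1],
    [0,0,0,0,0,0.016,1],
    [0,0,0,0,0,0.016,1],
  ],
)

```text
t: 9.75
tool_pos: [0.5262, -0.1553, 0.0894]
tool_rot: [2.388, 2.041, -0.0]
contact_force: [0.4, 0.6, -7.2]
opening: 0.0132
grip_force: 60.0
```

Emit:
carry_out(
  rows=[
    [0,0,0,0,0,0.005,1],
    [0,0,0,0,0,0.005,1],
    [0,0,0,0,0,0.005,1],
  ],
)

```text
t: 10.05
tool_pos: [0.5262, -0.1553, 0.0879]
tool_rot: [2.388, 2.041, -0.0]
contact_force: [0.3, -0.9, -6.7]
opening: 0.0132
grip_force: 60.0
```

Emit:
carry_out(
  rows=[
    [0,0,0,0,0,0.005,1],
    [0,0,0,0,0,0.005,1],
    [0,0,0,0,0,0.005,1],
  ],
)

```text
t: 10.35
tool_pos: [0.5262, -0.1552, 0.0864]
tool_rot: [2.388, 2.041, -0.0]
contact_force: [0.2, -0.6, -5.9]
opening: 0.0128
grip_force: 60.0
```

Emit:
carry_out(
  rows=[
    [0,0,0,0,0,0.005,1],
    [0,0,0,0,0,0.005,1],
    [0,0,0,0,0,0.005,1],
  ],
)

```text
t: 10.65
tool_pos: [0.5262, -0.1552, 0.0848]
tool_rot: [-2.388, -2.041, 0.0]
contact_force: [-0.3, -1.1, -6.4]
opening: 0.0129
grip_force: 60.0
```

Emit:
carry_out(
  rows=[
    [0,0,0,0,0,0.005,1],
    [0,0,0,0,0,0.005,1],
    [0,0,0,0,0,0.005,1],
  ],
)

```text
t: 10.95
tool_pos: [0.5261, -0.1552, 0.0833]
tool_rot: [-2.388, -2.041, 0.0]
contact_force: [-0.1, 0.1, -6.0]
opening: 0.013
grip_force: 60.0
```

Emit:
carry_out(
  rows=[
    [0,0,0,0,0,0.005,1],
    [0,0,0,0,0,0.005,1],
    [0,0,0,0,0,0.005,1],
  ],
)

```text
t: 11.25
tool_pos: [0.5261, -0.1552, 0.0818]
tool_rot: [-2.388, -2.041, 0.0]
contact_force: [0.0, -1.0, -6.6]
opening: 0.0131
grip_force: 60.0
```

Emit:
carry_out(
  rows=[
    [0,0,0,0,0,0.005,1],
    [0,0,0,0,0,0.005,1],
    [0,0,0,0,0,0.005,1],
  ],
)

```text
t: 11.55
tool_pos: [0.5262, -0.1551, 0.0803]
tool_rot: [-2.388, -2.041, 0.0]
contact_force: [0.2, -1.5, -6.8]
opening: 0.0133
grip_force: 60.0
```

Emit:
carry_out(
  rows=[
    [0,0,0,0,0,0.005,1],
    [0,0,0,0,0,0.005,1],
    [0,0,0,0,0,0.005,1],
  ],
)

```text
t: 11.85
tool_pos: [0.5265, -0.1552, 0.0793]
tool_rot: [2.388, 2.041, 0.001]
contact_force: [0.5, -0.2, -4.5]
opening: 0.0131
grip_force: 60.4
```

Emit:
carry_out(
  rows=[
    [0,0,0,0,0,0.003,1],
    [0,0,0,0,0,0.003,1],
    [0,0,0,0,0,0.003,1],
  ],
)

```text
t: 12.15
tool_pos: [0.5267, -0.1551, 0.0785]
tool_rot: [2.388, 2.041, 0.001]
contact_force: [0.7, 0.8, -1.5]
opening: 0.013
grip_force: 60.7
```

Emit:
carry_out(
  rows=[
    [0,0,0,0,0,0.003,1],
    [0,0,0,0,0,0.003,1],
    [0,0,0,0,0,0.003,1],
  ],
)

```text
t: 12.45
tool_pos: [0.5268, -0.1551, 0.0778]
tool_rot: [2.387, 2.041, 0.002]
contact_force: [1.8, 2.2, 1.3]
opening: 0.0128
grip_force: 61.0
```

Run:
```python
from h import *
o=get_obs();print(o['tool_pos'],o['contact_force'],o['wrist_torque'])
```

```text
[ 0.5268085  -0.15509851  0.07777084] [1.84763058 2.24476618 1.28191017] [ 0.24198351 -0.02321326 -0.03869145]
```

Contact began with the bar at about 0.139 and it now rests at about 0.137 with roughly 8 N of pressing, which matches full seating. Releasing and checking.

Emit:
carry_out(
  rows=[
    [0,0,0,0,0,-0.002,0.3],
    [0,0,0,0,0,-0.002,-0.4],
    [0,0,0,0,0,-0.002,-1],
    [0,0,0,0,0,-0.002,-1],
    [0,0,0,0,0,-0.002,-1],
  ],
)

```text
t: 12.95
tool_pos: [0.5261, -0.1553, 0.0776]
tool_rot: [-2.388, -2.041, 0.0]
contact_force: [0.2, 0.0, -0.1]
opening: 0.0836
grip_force: 0.0
```

Emit:
carry_out(
  rows=[
    [0,0,0,0,0,-0.002,-1],
    [0,0,0,0,0,-0.002,-1],
    [0,0,0,0,0,-0.1,-1],
    [0,0,0,0,0,-0.25,-1],
    [0,0,0,0,0,-0.4,-1],
  ],
)

```text
t: 13.45
tool_pos: [0.5254, -0.1548, 0.1981]
tool_rot: [-2.387, -2.04, 0.002]
contact_force: [1.3, -0.7, -0.1]
opening: 0.085
grip_force: 0.0
```

Emit:
carry_out(
  rows=[
    [0,0,0,0,0,-0.1,-1],
    [0,0,0,0,0,-0.17,-1],
    [0,0,0,0,0,-0.17,-1],
    [0,0,0,0,0,-0.17,-1],
  ],
)

```text
t: 13.85
tool_pos: [0.5261, -0.1551, 0.2482]
tool_rot: [-2.388, -2.041, 0.0]
contact_force: [-0.4, 0.5, 0.5]
opening: 0.0853
grip_force: 0.0
```

Run:
```python
from h import *
d=snap('wrist','w7.png');s=snap('side');t=snap('top');o=get_obs();print(o['tool_pos'],o['contact_force'],o['opening'],o['t'])
kn=np.array([.5077,-.3073,.08]);print(proj(d,[kn]),proj(s,[kn]),proj(t,[kn]))
for n,e in(('w',d),('s',s),('t',t)):
    h=cv2.cvtColor(e['img'],cv2.COLOR_BGR2HSV);r=cv2.inRange(h,(0,150,80),(8,255,255))|cv2.inRange(h,(172,150,80),(180,255,255))
    k,l,st,c=cv2.connectedComponentsWithStats(r);p=proj(e,[kn])[0]
    for i in np.argsort(np.linalg.norm(c-p,axis=1))[:2]: print(n,c[i],st[i])
a=cv2.resize(d['img'],(480,300));b=cv2.resize(s['img'][190:310,300:400],(480,576),interpolation=cv2.INTER_CUBIC)[:, :]
cc=np.zeros((576,300,3),np.uint8);cc[:300]=cv2.resize(t['img'][170:240,335:445],(300,300*70//110+0) ,interpolation=cv2.INTER_CUBIC)[:300] if False else 0
w=d['img'][:400,160:480];w=cv2.resize(w,(320,400));cc=np.zeros((576,320,3),np.uint8);cc[:400]=w;cc[400:576]=cv2.resize(t['img'][165:235,335:445],(320,176))
cv2.imwrite('pics/w7.png',np.hstack([b,cc]))
```

```text
[ 0.5252238  -0.15473834  0.24612312] [ 0.24957366 -0.42136283 -0.27267364] 0.08528260133125484 14.0
[[322.91869122 293.92451557]] [[354.91502873 278.09452763]] [[426.79230722 208.65965303]]
w [321.26100629 297.69496855] [315 285  13  26 318]
w [399.19677033 306.72308612] [ 365  262   61   67 1672]
s [354.5308642  277.41975309] [352 271   6  14  81]
s [319.65618526 194.81866057] [     0      0    640    400 247613]
t [426.775 208.675] [423 206   8   6  40]
t [415.18181818 205.27272727] [412 201   7  10  11]
```

View pics/w7.png

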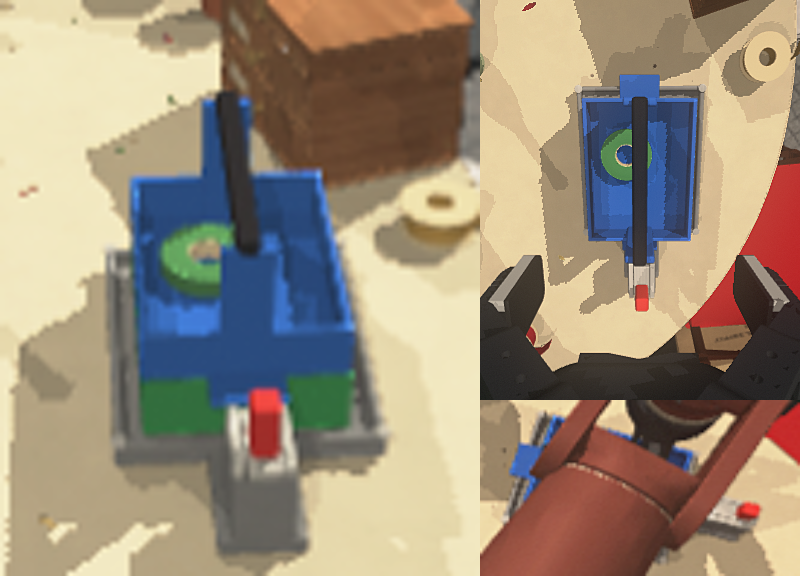

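The tray sits flush and level on the green tray, and its tab lies in front of the bolt. I'll push the knob in from behind with shut fingers, which keeps the gripper's body clear of the bar. First I need the knob position.

```bash
cat > k.py <<'E'
from h import *
def knob(names=('wrist','side'),near=(.5077,-.3073,.08),show=True):
    A=[];B=[]
    for n in names:
        e=snap(n);h=cv2.cvtColor(e['img'],cv2.COLOR_BGR2HSV);r=cv2.inRange(h,(0,150,80),(8,255,255))|cv2.inRange(h,(172,150,80),(180,255,255))
        k,l,st,c=cv2.connectedComponentsWithStats(r);p=proj(e,[near])[0];i=1+np.argmin(np.linalg.norm(c[1:]-p,axis=1))
        if show: print(n,c[i].round(1),st[i])
        o,v=ray(e,[c[i]]);v=v[0]/np.linalg.norm(v);P=np.eye(3)-np.outer(v,v);A.append(P);B.append(P@o)
    return np.linalg.lstsq(np.vstack(A),np.hstack(B),rcond=None)[0]
E
python3 - <<'E'
from k import *
k=knob();print('knob w+s',k)
d=snap('wrist'); print('top face edges at z.095',onz(d,[[321,311],[321,285]],.095),onz(d,[[315,305],[328,305]],.095))
s=knob(('side','top'));print(s)
u=np.array([np.cos(np.radians(81)),np.sin(np.radians(81)),0]);print('along carrier y from green centre',(k-[.5276,-.1585,0])@u, 'x off',(k-[.5276,-.1585,0])@[u[1],-u[0],0])
t=k-.034*u; plan(t[0],t[1],.15,np.radians(-9))
E
```

```text
wrist [322.8 298.9] [317 286  13  27 324]
side [354.5 277.4] [352 271   6  14  81]
knob w+s [ 0.5058082  -0.30933367  0.08429833]
top face edges at z.095 [[ 0.50215153 -0.31890757  0.095     ]
 [ 0.50757405 -0.28406068  0.095     ]] [[ 0.49636599 -0.30959768  0.095     ]
 [ 0.51166714 -0.31198887  0.095     ]]
side [354.5 277.4] [352 271   6  14  81]
top [426.8 208.7] [423 206   8   6  40]
[ 0.5070084  -0.30673567  0.0819308 ]
along carrier y from green centre -0.15238564863438298 x off 0.0020720760371679713
turn [-0.0004 -0.0001  0.0002] deg [-0.1 -0.   0. ] shift [-0.6318  0.0143  0.3258]
```

Emit:
carry_out(
  rows=[
    [0,0,0,-0.16,0.003,0,1],
    [0,0,0,-0.32,0.006,0,1],
    [0,0,0,-0.48,0.009,0,1],
    [0,0,0,-0.632,0.012,0.1,1],
    [0,0,0,-0.632,0.012,0.2,1],
  ],
)

```text
t: 14.75
tool_pos: [0.5, -0.3483, 0.1898]
tool_rot: [2.389, 2.032, -0.001]
contact_force: [0.2, 0.2, 0.2]
opening: 0.012
grip_force: 0.0
```

Emit:
carry_out(
  rows=[
    [0,0,0,0,0,0.13,1],
    [0,0,0,0,0,0.13,1],
    [0,0,0,0,0,0.13,1],
    [0,0,0,0,0,0.13,1],
    [0,0,0,0,0,0.13,1],
  ],
)

```text
t: 15.25
tool_pos: [0.5017, -0.3439, 0.1529]
tool_rot: [2.384, 2.039, 0.001]
contact_force: [-0.2, -0.1, -0.5]
opening: 0.0003
grip_force: 0.0
```

Run:
```python
from k import *
o=get_obs();print(o['tool_pos'],o['contact_force'],o['opening'],o['t'])
k=knob(('wrist',) ,show=True) if 0 else None
u=np.array([np.cos(np.radians(81)),np.sin(np.radians(81)),0]);k=np.array([.505,-.3097,0]);t=k-.034*u;plan(t[0],t[1],.033,np.radians(-9))
```

```text
[ 0.5017353  -0.34385856  0.15294736] [-0.17996247 -0.05705948 -0.54866411] 0.00031738566454214467 15.25
turn [0.0013 0.0009 0.0004] deg [0.2 0.2 0.1] shift [ 0.0019 -0.0087  0.3998]
```

Emit:
carry_out(
  rows=[
    [0,0,0,0,-0.006,0.12,1],
    [0,0,0,0,-0.006,0.24,1],
    [0,0,0,0,-0.006,0.33,1],
    [0,0,0,0,-0.006,0.38,1],
    [0,0,0,0,-0.006,0.4,1],
  ],
)

```text
t: 15.75
tool_pos: [0.4985, -0.3425, 0.0293]
tool_rot: [-2.387, -2.041, 0.0]
contact_force: [0.2, 0.6, -0.2]
opening: -0.0
grip_force: 0.0
```

Emit:
carry_out(
  rows=[
    [0,0,0,0,0,0,1],
    [0,0,0,0,0,0,1],
  ],
)

```text
t: 15.95
tool_pos: [0.4998, -0.3438, 0.0319]
tool_rot: [2.385, 2.039, 0.001]
contact_force: [-0.5, 0.8, 0.7]
opening: -0.0003
grip_force: 0.0
```

Run:
```python
from k import *
o=get_obs();print(o['tool_pos'],o['contact_force'],o['opening'],o['t'])
print(knob(('side',)) is None); s=snap('side')
for z in (.06,.07,.08,.09):print(z,proj(s,[[o['tool_pos'][0],o['tool_pos'][1],z]]))
c=s['img'][255:300,355-4:355+4].astype(int)
for i,r in enumerate(c): print(255+i,r.mean(0).round().astype(int).tolist(),end=' ')
```

```text
[ 0.49975168 -0.3437834   0.03185615] [-0.52063535  0.79343169  0.66606243] -0.00030403878934811196 15.95
side [355.6 273. ] [355 271   2   5   8]
False
0.06 [[355.24332498 294.50647841]]
0.07 [[355.35571022 291.48368461]]
0.08 [[355.46906522 288.42531917]]
0.09 [[355.58339849 285.33084977]]
255 [49, 49, 48] 256 [49, 49, 48] 257 [47, 47, 46] 258 [45, 44, 44] 259 [45, 44, 43] 260 [45, 44, 43] 261 [46, 46, 45] 262 [47, 47, 46] 263 [48, 48, 47] 264 [48, 48, 48] 265 [48, 48, 47] 266 [47, 47, 46] 267 [48, 48, 47] 268 [48, 48, 47] 269 [51, 48, 46] 270 [56, 51, 56] 271 [54, 52, 82] 272 [50, 52, 91] 273 [50, 52, 89] 274 [49, 50, 86] 275 [48, 48, 74] 276 [49, 49, 56] 277 [48, 48, 48] 278 [46, 47, 46] 279 [48, 48, 47] 280 [50, 51, 50] 281 [65, 68, 68] 282 [81, 86, 87] 283 [87, 93, 94] 284 [89, 94, 95] 285 [89, 94, 96] 286 [88, 94, 95] 287 [90, 95, 96] 288 [88, 94, 96] 289 [89, 95, 97] 290 [94, 101, 103] 291 [103, 111, 114] 292 [106, 114, 117] 293 [99, 106, 108] 294 [96, 102, 105] 295 [98, 104, 106] 296 [98, 104, 107] 297 [98, 104, 107] 298 [100, 106, 109] 299 [99, 106, 109]
```

Emit:
carry_out(
  rows=[
    [0,0,0,0.03,0,0,1],
    [0,0,0,0.05,0,0,1],
    [0,0,0,0.07,0,0,1],
    [0,0,0,0.085,0,0,1],
    [0,0,0,0.1,0,0,1],
  ],
)

```text
t: 16.55
tool_pos: [0.5035, -0.3131, 0.0302]
tool_rot: [2.387, 2.041, -0.0]
contact_force: [-0.2, -2.7, 1.8]
opening: -0.0002
grip_force: 1.2
```

Run:
```python
from k import *
o=get_obs();print(o['tool_pos'],o['contact_force'],o['t'])
print(knob(('wrist',),(.509,-.29,.08)))
```

```text
[ 0.50351724 -0.31310031  0.03023267] [-0.18577706 -2.67707009  1.8287773 ] 16.55
wrist [321.7 233.6] [ 302  201   41   64 2416]
[ 0.50805339 -0.29077573  0.09303313]
```

The knob is moving with about 2.7 N. Continuing.

Emit:
carry_out(
  rows=[
    [0,0,0,0.01,0,0,1],
    [0,0,0,0.02,0,0,1],
    [0,0,0,0.03,0,0,1],
    [0,0,0,0.04,0,0,1],
    [0,0,0,0.04,0,0,1],
  ],
)

```text
t: 17.1
tool_pos: [0.505, -0.3006, 0.0295]
tool_rot: [-2.387, -2.041, -0.001]
contact_force: [-0.5, 0.0, 0.9]
opening: -0.0001
grip_force: 0.4
```

Emit:
carry_out(
  rows=[
    [0,0,0,0.005,0,0,1],
    [0,0,0,0.01,0,0,1],
    [0,0,0,0.01,0,0,1],
  ],
)

```text
t: 17.4
tool_pos: [0.5054, -0.298, 0.0295]
tool_rot: [-2.388, -2.041, -0.0]
contact_force: [0.8, -0.5, -0.0]
opening: 0.0002
grip_force: 0.6
```

Emit:
carry_out(
  rows=[
    [0,0,0,0.005,0,0,1],
    [0,0,0,0.007,0,0,1],
    [0,0,0,0.007,0,0,1],
  ],
)

```text
t: 17.7
tool_pos: [0.5055, -0.2968, 0.0295]
tool_rot: [2.388, 2.041, -0.002]
contact_force: [-0.3, -5.2, -1.4]
opening: -0.0
grip_force: 2.5
```

Emit:
carry_out(
  rows=[
    [0,0,0,0.006,0,0,1],
    [0,0,0,0.006,0,0,1],
    [0,0,0,0.006,0,0,1],
  ],
)

```text
t: 18.0
tool_pos: [0.5056, -0.2969, 0.0296]
tool_rot: [2.386, 2.039, -0.005]
contact_force: [-2.0, -10.9, -3.7]
opening: 0.0
grip_force: 5.3
```

Emit:
carry_out(
  rows=[
    [0,0,0,0.006,0,0,1],
    [0,0,0,0.006,0,0,1],
    [0,0,0,0.006,0,0,1],
  ],
)

```text
t: 18.3
tool_pos: [0.5056, -0.297, 0.0297]
tool_rot: [2.384, 2.037, -0.009]
contact_force: [-1.7, -16.6, -5.7]
opening: -0.0001
grip_force: 8.1
```

A hard stop at about 33 mm of knob travel. I'll back off, rise and measure the knob again the same way.

Emit:
carry_out(
  rows=[
    [0,0,0,-0.02,0,0,1],
    [0,0,0,-0.05,0,0,1],
    [0,0,0,-0.09,0,0,1],
    [0,0,0,-0.12,0,-0.08,1],
    [0,0,0,-0.12,0,-0.2,1],
  ],
)

```text
t: 18.8
tool_pos: [0.4987, -0.3277, 0.0872]
tool_rot: [-2.384, -2.036, 0.001]
contact_force: [-0.0, 0.6, 1.2]
opening: -0.0001
grip_force: 0.0
```

Emit:
carry_out(
  rows=[
    [0,0,0,0,0,-0.15,1],
    [0,0,0,0,0,-0.3,1],
    [0,0,0,0.15,0,-0.45,1],
    [0,0,0,0.3,0,-0.5,1],
    [0,0,0,0.45,0,-0.5,1],
  ],
)

```text
t: 19.3
tool_pos: [0.5228, -0.1993, 0.2441]
tool_rot: [2.385, 2.035, 0.005]
contact_force: [1.7, 0.7, -0.1]
opening: -0.0
grip_force: 0.0
```

Emit:
carry_out(
  rows=[
    [0,0,0,0.08,0,0,1],
    [0,0,0,0.08,0,0,1],
    [0,0,0,0.08,0,0,1],
  ],
)

```text
t: 19.6
tool_pos: [0.5249, -0.1754, 0.2393]
tool_rot: [-2.387, -2.042, 0.0]
contact_force: [-0.3, 1.1, -0.7]
opening: 0.0003
grip_force: 0.0
```

Run:
```python
from k import *
o=get_obs();print(o['tool_pos'],o['contact_force'],o['t'])
k=knob(('wrist','side'),(.511,-.275,.083));print(k,'travel',np.linalg.norm((k-[.5058082,-.30933367,.084])[:2]))
k=knob(('top','side'),(.511,-.275,.083));print(k,'travel',np.linalg.norm((k-[.507,-.3067,.082])[:2]))
# bar level: bar ends in wrist
d=snap('wrist');g=d['img'].max(2)
u=np.array([np.cos(np.radians(81)),np.sin(np.radians(81)),0]);c=np.array([.528,-.158,.1445])
print('pred bar ends',proj(d,[c+.08*u,c-.08*u]))
s=snap('side');print(proj(s,[c+.08*u,c-.08*u]))
e=s['img'];p=proj(s,[c])[0].astype(int)
m=(e[p[1]-40:p[1]+40,p[0]-12:p[0]+14].max(2)<62); q=np.argwhere(m);print('side bar rows',q[:,0].min()+p[1]-40,q[:,0].max()+p[1]-40)
```

```text
[ 0.52485179 -0.17535634  0.23928918] [-0.29168006  1.07524776 -0.67428036] 19.6
wrist [324. 353.] [324 353   1   1   1]
side [353.4 268.9] [351 263   6  13  76]
[ 0.49780596 -0.34794551  0.14546888] travel 0.03943234541213922
top [414. 208.] [414 208   1   1   1]
side [353.4 268.9] [351 263   6  13  76]
[ 0.50922912 -0.26870914  0.07640192] travel 0.03805620058210989
pred bar ends [[319.06315693  68.80160143]
 [319.18285352 252.2978537 ]]
[[346.95559908 208.62567403]
 [351.7131103  240.66365785]]
side bar rows 209 242
```

Run:
```python
from k import *
s=snap('side');a=onz(s,[[354.5,277.4],[353.4,268.9],[354.5,284.5],[353.5,275.5]],.083);print(a,'travel',np.linalg.norm(a[0]-a[1]),np.linalg.norm(a[2]-a[3]))
```

```text
[[ 0.50640525 -0.30786172  0.083     ]
 [ 0.51171727 -0.27560177  0.083     ]
 [ 0.49999737 -0.33300582  0.083     ]
 [ 0.50570991 -0.30042411  0.083     ]] travel 0.03269436963572286 0.03307870808806628
```

```bash
python3 -c "
from station import *
print(finish_job())"
```

```text
the job is handed in; nothing more can be done
None
```

The blue tray is seated level on the green one (bar at about 137 mm, pressed with about 8 N), the bolt is pushed to its hard stop (about 33 mm measured travel), the arm is clear and the job is handed in at about 20 s; the first grip closed on air above the bar before I regripped lower, I pushed the knob with shut fingers instead of gripping it, and I viewed 11 pictures against the limit of 10.

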